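# Line up tin and sticker roll at the corner fence

## Robot

A 6-joint arm with a two-finger parallel gripper is mounted at the origin on a cart in front of the work surface, level with it; the furniture and walls round the work are solid. World frame = base frame: x ahead of the robot, y to its left, z up, the work surface at z = 0. Lengths are in m, angles in rad, forces in N, time in s.
With the tool pointing down it reaches from about 0.275 to 0.825 m from the base axis. Payload 4.9 kg.
Tool frame: the origin (TCP) lies midway between the tips of the shut fingers; the grasp point (between the pads) lies 19 mm behind it (grip_point_offset is the distance from the TCP to the grasp point, in m); z points along the fingers, y is the line along which they close (so a half turn about z gives the same grasp; the last joint's range is limited). The gripper opens to 85 mm and grips with 20 to 120 N. Pads are 22 mm wide; open, the fingers measure 114 mm over their backs; the gripper's body (76 mm by 85 mm) begins 54 mm behind the grasp point. The pads swing forward as they close: fully open they stand 13 mm farther back than shut.
Start: joints at [-1.437, 0.326, -0.193, 1.052, 0, 1.437], TCP at [0.146, -0.53, 0.231] pointing down, gripper open.
Joint ranges: [-2.65, 2.65], [-0.97, 1.79], [-1.3, 1.35], [-1.93, 2.1], [-1.47, 1.37], [-3.14, 3.14]. Speed limits (rad/s): [2.57, 2.57, 3.14, 3.14, 3.14, 3.14].

## Interface

Orientations are given as a rotation vector (axis times angle).
In Python, from cell import * gives the robot as it stands. Calls block until the motion is done:
- movep(position, orientation): joint-space move of the TCP to a pose.
- move_l(position, velocity=0.15, rot=None, until_force=None): straight line of the TCP; rot=None keeps the orientation; velocity is the mean speed in m/s. With until_force (N) it stops when the force on the tool has changed by that much, and returns True; else False.
- set_joints(angles): joint-space move.
- let_go() and grab(newtons=None): open the fingers fully, or close them until they stop; newtons is the grip in N (None keeps the last).
- sleep(seconds).
- ik(position, orientation): joint angles nearest the present ones, or None.
- get_state(): the state.
- grab_frame(name): name is "side" or "top" or "wrist"; returns a dict with "img" (384x512x3 uint8, red, green, blue), "fx", "fy", "cx", "cy" (pixels), "k1" (the pictures are not rectified: a ray, as slopes to the right and down, at radius r is drawn at 1 + k1 r^2 times it, then the intrinsics apply), "cam_to_world" (4x4, takes a point from camera to world coordinates); the wrist camera has in their place "T_tool_cam" (4x4, takes a point from camera to tool coordinates, whose origin is the TCP and whose axes are the flange's). Camera axes: x right, y down, z forward; pixel columns grow to the right and rows downward; lengths in m; the calibration is good to about 2 mm. A picture is of the moment at which its call begins: read the wrist's pose just before it. There is no depth.
A pose or a line that the arm cannot do raises MotionError and nothing moves.
- sign_off(): hands the job in; it is judged then, once.
Trained networks look in the newest picture that a camera, given by its name, has taken for a name from the list of things; names that differ only in an ending like _2 or _b are one class to them, and where a whole thing is asked for, a point or a joint stands for the part that bears it (a point fixed in the world has none). Each returns a list of dicts, best first, with "score" (0 to 1); they miss things now and then, are a little off and sometimes report something else, mostly with a low value. They report only what shows in the picture. A call takes as long as a camera call.
- spot_in(camera, name): "centre" ([column, row] in pixels, amid what is visible of it).
- silhouettes(camera, name): "mask" (384x512 bool, what is visible of it) and "centre" ([column, row] in pixels, amid what is visible of it).
- tip_of(camera, name): "centre" ([column, row] in pixels: a listed point, or the origin of a listed thing).
The state is a dict: "clock": time; "q": joint angles; "joint_velocities": joint speeds; "tau": joint torques, N m; "position": TCP position; "eef_rot": TCP orientation; "contact_force": force on the tool from outside, world axes, zero at the start; "wrist_torque": the same for the moment, N m; "finger_gap": opening from 0.0 (shut) to 1.0 (fully open); "grasp_force": force on a finger pad.
Only numpy, scipy, OpenCV 4.12 (cv2) and the standard library are available. Lean on these libraries where they do the work, as an engineer would, in place of code of your own. Each camera call takes 0.05 s, during which the arm holds its last target. There are 200 camera calls.

## Task

Push the open spotted tin along the table into the corner of the wooden fence until it sits snug against both the long rail and the end stop. Then push the sticker roll (the thick white ring nearest the tin) up against the long rail and along it until it touches the near side of the tin. Only push: never lift or tip the tin or the roll, and leave the other things where they are.

Things in the scene. Friction and masses are not known exactly. Their poses are not given: they have to be found in the camera images.
- fence: L-shaped fence of two wooden strips 18 mm thick, 30 mm high, fixed. Origin: the inner corner at table height. Its -x axis runs from the corner along the inner face of the 260 mm long rail, roughly back toward the robot (so near means toward -x); its +y axis along the inner face of the 140 mm end stop. The tin belongs in the free quadrant x < 0, y > 0; z up
- tin: open round tin with a giraffe-spot print, 129 mm in diameter (radius 64 mm, its wall is faceted by about 1 mm), 58 mm high, about 0.13 kg, standing on the table, slides freely. Origin: centre of its underside; z up
- roll: roll of white stickers lying flat: a thick ring 66 mm in diameter (radius 33 mm), 24 mm high, about 60 g, slides freely on the table. Origin: centre of its underside; z up
- stamp: hand stamp standing upright with a turned brown grip, 32 x 48 mm, 62 mm high, loose; to be left alone. Origin: centre of its underside
- chocolate: piped chocolate rosette, 42 x 40 mm, 24 mm high, loose; to be left alone. Origin: centre of its underside
- ribbon: spool of ribbon lying flat with a loose tail, 85 x 77 mm, 26 mm high, loose; to be left alone. Origin: centre of its underside
- lidded_tin: round tin with zebra print and a closed white lid, 137 x 131 mm, 73 mm high, loose; to be left alone. Origin: centre of its underside
- timer: white kitchen timer standing on edge, 26 x 62 mm, 62 mm high, loose; to be left alone. Origin: centre of its underside
- pen: marker pen lying on the table, 135 mm long, 16 mm high, loose; to be left alone. Origin: middle of its underside
- lid_stack (a point): obstacle, to be kept clear of: a fixed stack of big round tin lids, 262 mm in diameter, 185 mm high, left of the tin. This point: the centre of its top. Behind it stands another such stack, 265 mm high, 260 mm further along world x, and behind the fence a fixed stack of three tins 210 mm high

How it is judged:
By the outcome, as a careful person would: the job done as asked, in the order asked, and still so for the second after the job is handed in, with the robot touching nothing.
It also fails if it takes over 64 s, if anything falls off the work surface, if the arm or the gripper's body presses on something with over 40 N, if the wrist force passes 120 N, or if a joint passes its speed limit or range.

## Working session

There is one attempt and no reset: what is moved stays moved. The work goes in short steps, each a Python script; the robot and the scene stay as the last script left them, time stands still between calls to the robot, and variables do not carry over. Pictures are saved under pics/ and viewed, at most 10 in all, crops included, and the job is handed in when it is done.

```bash
ls; mkdir -p pics; cat > h.py <<'E'
from cell import *
import numpy as np, cv2
def ray(f,px):
    xd=(px[0]-f["cx"])/f["fx"]; yd=(px[1]-f["cy"])/f["fy"]
    rd=np.hypot(xd,yd); r=rd
    for _ in range(30): r=rd/(1+f["k1"]*r*r)
    s=r/rd if rd>0 else 1
    T=np.array(f["cam_to_world"]); return T[:3,3],T[:3,:3]@np.array([xd*s,yd*s,1.])
def hit(f,px,z):
    o,d=ray(f,px); return o+d*(z-o[2])/d[2]
def proj(f,P):
    T=np.array(f["cam_to_world"]); P=np.atleast_2d(P); c=(P-T[:3,3])@T[:3,:3]
    x=c[:,0]/c[:,2]; y=c[:,1]/c[:,2]; k=1+f["k1"]*(x*x+y*y)
    return np.c_[f["fx"]*x*k+f["cx"],f["fy"]*y*k+f["cy"]]
def save(f,n): cv2.imwrite("pics/"+n,f["img"][:,:,::-1])
E
python3 - <<'E'
from h import *
for c in("top","side"):
    f=grab_frame(c); save(f,c+"0.png"); print(c,f["fx"],f["k1"],np.round(f["cam_to_world"],3).tolist())
    for n in ["fence","tin","roll","stamp","chocolate","ribbon","lidded_tin","timer","pen","lid_stack"]:
        r=tip_of(c,n)[:2]
        print(n,[(round(a["score"],2),np.round(a["centre"]).tolist(),np.round(hit(f,a["centre"],0.185 if n=="lid_stack" else 0)[:2],3).tolist()) for a in r])
s=get_state();print(s["clock"],s["position"],s["eef_rot"])
E
```

```text
pics
top 376.8873603457058 0.04034197330580239 [[-0.01, -0.986, 0.165, 0.383], [-1.0, 0.009, -0.004, -0.021], [0.002, -0.165, -0.986, 1.112], [0.0, 0.0, 0.0, 1.0]]
fence [(0.97, [359.0, 147.0], [0.684, -0.325])]
tin [(0.72, [329.0, 213.0], [0.484, -0.226])]
roll [(0.86, [287.0, 240.0], [0.408, -0.101])]
stamp [(0.55, [300.0, 183.0], [0.577, -0.142])]
chocolate [(0.5, [239.0, 246.0], [0.39, 0.039])]
ribbon [(0.59, [202.0, 250.0], [0.38, 0.146])]
lidded_tin [(0.89, [179.0, 200.0], [0.526, 0.218])]
timer [(0.64, [173.0, 148.0], [0.689, 0.239])]
pen [(0.5, [161.0, 257.0], [0.362, 0.264])]
lid_stack [(0.6, [238.0, 162.0], [0.598, 0.031])]
side 450.58046597037526 -0.10563573318151971 [[-0.966, -0.175, 0.189, 0.302], [-0.258, 0.644, -0.72, 0.813], [0.004, -0.744, -0.668, 0.926], [0.0, 0.0, 0.0, 1.0]]
fence [(0.72, [229.0, 148.0], [0.68, -0.332]), (0.47, [278.0, 172.0], [0.497, -0.255])]
tin [(0.62, [280.0, 172.0], [0.491, -0.258]), (0.19, [223.0, 296.0], [0.524, 0.231])]
roll [(0.89, [292.0, 210.0], [0.42, -0.099])]
stamp [(0.73, [162.0, 284.0], [0.68, 0.238])]
chocolate [(0.47, [291.0, 250.0], [0.393, 0.047])]
ribbon [(0.76, [288.0, 284.0], [0.38, 0.156])]
lidded_tin [(0.9, [226.0, 293.0], [0.521, 0.22])]
timer [(0.88, [163.0, 284.0], [0.677, 0.238])]
pen [(0.62, [288.0, 321.0], [0.359, 0.257])]
lid_stack [(0.68, [219.0, 179.0], [0.592, 0.023])]
1.1 [ 0.14553791 -0.53041699  0.2312917 ] [-3.11346840e+00 -4.19411082e-01  4.37185259e-05]
```

View pics/top0.png

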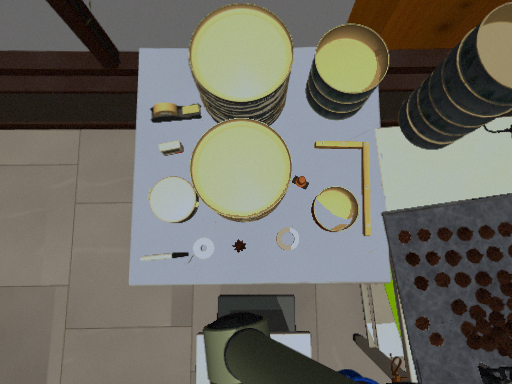

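View pics/side0.png

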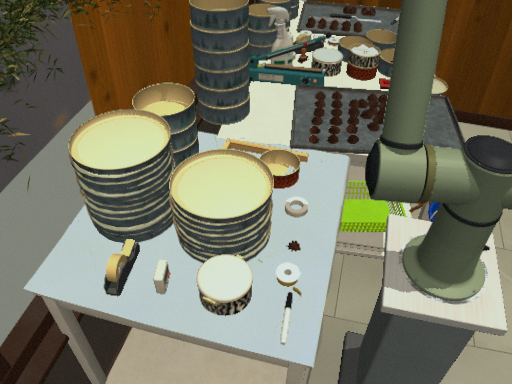

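The top picture shows the fence inner corner near (362,148), the tin rim at about (335,209), the roll at (288,239), and the stamp by (300,182) close to the lid stack. The side view agrees: tin at (282,168), roll at (297,207). Next I'll refine the poses by fitting models to the masks.

```bash
cat > fit.py <<'E'
from h import *
from scipy.optimize import minimize
A=np.linspace(0,2*np.pi,60,endpoint=False)
S=4
def fillhull(im,f,P):
    h=cv2.convexHull((proj(f,P)*S+S/2).astype(np.float32)); cv2.fillConvexPoly(im,np.round(h).astype(np.int32),1)
def cyl(r,h): return lambda im,f,p: fillhull(im,f,np.array([[p[0]+r*np.cos(a),p[1]+r*np.sin(a),z] for a in A for z in(0,h)]))
def fence(im,f,p):
    c,s=np.cos(p[2]),np.sin(p[2]);R=np.array([[c,-s],[s,c]])
    for x0,x1,y0,y1 in((-.26,.018,-.018,0),(0,.018,-.018,.14)):
        P=np.array([[*(R@[x,y]+p[:2]),z] for x in(x0,x1) for y in(y0,y1) for z in(0,.03)]); fillhull(im,f,P)
def fit(views,model,p0,d):
    def cost(p):
        t=0
        for f,m in views:
            im=np.zeros((384*S,512*S),np.uint8); model(im,f,p)
            a=cv2.resize(im.astype(np.float32),(512,384),interpolation=cv2.INTER_AREA)
            t+=np.abs(a-m).sum()/m.sum()
        return t
    p0=np.array(p0,float); sim=np.vstack([p0]+[p0+np.eye(len(p0))[i]*d[i] for i in range(len(p0))])
    r=minimize(cost,p0,method="Nelder-Mead",options=dict(initial_simplex=sim,xatol=2e-4,fatol=1e-4,maxiter=120))
    return r.x,r.fun
def mask(c,n):
    f=grab_frame(c); s=silhouettes(c,n); return (f,s[0]["mask"].astype(np.float32),s[0]["score"]) if s else None
M=dict(fence=(fence,[.684,-.325,0],[.01,.01,.05]),tin=(cyl(.0645,.058),[.487,-.24],[.01,.01]),roll=(cyl(.033,.024),[.412,-.1],[.01,.01]))
def locate(n,p0=None,cams=("top","side")):
    v={c:mask(c,n) for c in cams}; out={}
    m,q,d=M[n]
    for c in cams:
        if v[c]: x,e=fit([v[c][:2]],m,p0 or q,d); out[c]=x; print(n,c,round(v[c][2],2),np.round(x,4),"err",round(e,3))
    return out
E
python3 - <<'E'
from fit import *
for n in M: locate(n)
r=silhouettes("top","stamp"); print([(x["score"],x["centre"]) for x in r])
f=grab_frame("top"); print(hit(f,[300,182],.03)); 
s=[x for x in silhouettes("top","lid_stack")]; print(len(s))
E
```

```text
fence top 0.66 [ 0.6787 -0.3258 -0.0254] err 0.172
fence side 0.72 [ 0.6859 -0.3076 -0.1204] err 1.316
tin top 0.65 [ 0.4949 -0.2357] err 0.048
tin side 0.79 [ 0.4889 -0.2437] err 0.366
roll top 0.72 [ 0.4114 -0.0988] err 1.023
roll side 0.77 [ 0.4108 -0.1057] err 0.23
[(0.54, [298.8, 181.9])]
[ 0.57351259 -0.14051423  0.03      ]Traceback (most recent call last):
  File "<stdin>", line 5, in <module>
ValueError: it knows: chocolate, fence, lidded_tin, pen, ribbon, roll, stamp, timer, tin
```

```bash
python3 - <<'E'
from fit import *
f=grab_frame("top"); g=grab_frame("side")
def outl(big,f,off,k,P):
    q=((proj(f,P)-off+.5)*k).astype(np.int32); cv2.polylines(big,[q],True,(255,0,0),1)
def circ(x,y,r,z): return np.array([[x+r*np.cos(a),y+r*np.sin(a),z] for a in A])
tiles=[]
for F,off,sz in((f,(255,130),(130,125)),(g,(210,125),(130,100))):
    k=5 if F is f else 3
    k=3
    c=F["img"][off[1]:off[1]+sz[1],off[0]:off[0]+sz[0]]; b=cv2.resize(c,None,fx=6,fy=6,interpolation=cv2.INTER_CUBIC) if F is f else cv2.resize(c,None,fx=3,fy=3,interpolation=cv2.INTER_CUBIC)
    k=b.shape[1]/c.shape[1]
    k=k
    x,y,t=.6787,-.3258,-.0254; R=np.array([[np.cos(t),-np.sin(t)],[np.sin(t),np.cos(t)]])
    L=np.array([[0,0],[0,.14],[.018,.14],[.018,-.018],[-.26,-.018],[-.26,0]])@R.T+[x,y]
    for z in (0.03,): outl(b,F,off,k,np.c_[L,np.full(6,z)])
    outl(b,F,off,k,circ(.4949,-.2357,.0645,.058)); outl(b,F,off,k,circ(.411,-.102,.033,.024)); 
    for nm in("roll","tin"):
        pass
    tiles.append(b)
    cv2.imwrite("pics/ov%d.png"%len(tiles),b[:600,:,::-1])
for c in("top","side"):
    grab_frame(c)
    for n in("tin","roll"):
        s=silhouettes(c,n)[0]; m=s["mask"]; h=cv2.convexHull(np.argwhere(m)[:,::-1].astype(np.int32)); hm=np.zeros((384,512),np.uint8); cv2.fillConvexPoly(hm,h,1)
        F=f if c=="top" else g
        x,e=fit([(F,hm.astype(np.float32))],M[n][0],M[n][1],M[n][2]); print(c,n,m.sum(),hm.sum(),np.round(x,4),e)
E
```

```text
top tin 1703 1735 [ 0.4949 -0.235 ] 0.04261527210474014
top roll 355 469 [ 0.4134 -0.1009] 0.06516524404287338
side tin 1090 1181 [ 0.4884 -0.2451] 0.25608593225479126
side roll 375 402 [ 0.4082 -0.103 ] 0.08986318111419678
```

View pics/ov1.png

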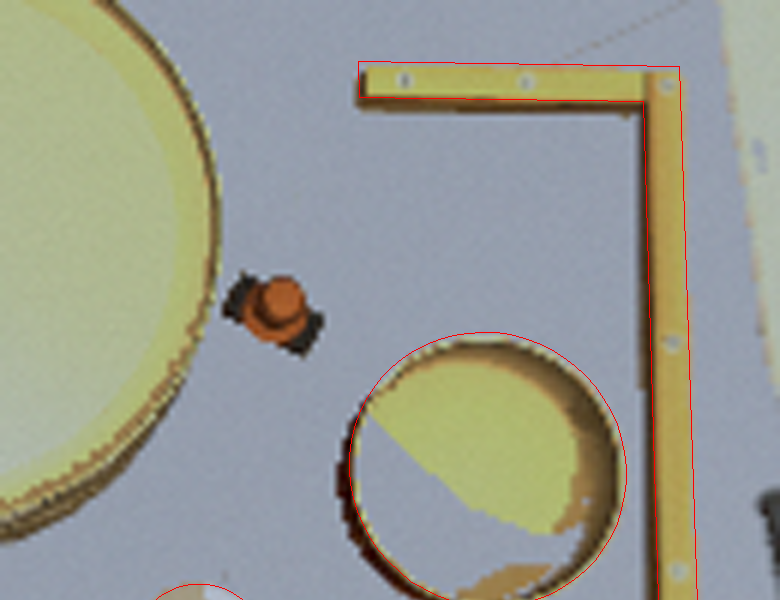

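View pics/ov2.png

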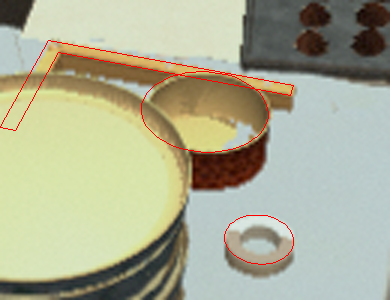

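The top overlay matches within about 1 px: the rail inner edge runs along zoomed columns 643–660 and the tin rim is well matched. The end stop seems about 1–2 mm nearer than my fit. In the side view the tin and roll outlines agree to a few mm. I'll push the tin with the open fingers as a cradle.

```bash
cat >> h.py <<'E'
from scipy.spatial.transform import Rotation as Ro
def down(phi):
    c,s=np.cos(phi),np.sin(phi); return Ro.from_matrix(np.array([[c,s,0],[s,-c,0],[0,0,-1]])).as_rotvec()
def st(t=""):
    s=get_state(); print(t,"t",round(s["clock"],2),"p",np.round(s["position"],4),"F",np.round(s["contact_force"],2),"q",np.round(s["q"],2)); return s
E
python3 - <<'E'
from fit import *
ph=np.radians(-22); d=np.array([np.cos(ph),np.sin(ph)])
tin=np.array([.495,-.2355]); fin=np.array([.614,-.259])
a=tin-.085*d
movep([*a,.15],down(ph)); st("above")
move_l([*a,.002],.1); st("low")
c=tin-.0595*d; hitf=move_l([*(c-.004*d),.002],.06); st("near tin")
e=fin-.0595*d-.012*(fin-tin)/np.linalg.norm(fin-tin)
print(move_l([*e,.002],.05,until_force=20)); st("pre")
f=grab_frame("top"); save(f,"t1.png")
locate("tin",[.6,-.255],("top",))
E
```

```text
above t 3.79 p [ 0.4163 -0.2044  0.1502] F [-0.08 -0.17 -0.13] q [-0.62  0.25 -0.53  0.79 -0.    2.91]
low t 5.42 p [ 0.4166 -0.2039  0.0025] F [-0.37  0.71  0.56] q [-0.61  0.47 -0.69  0.41  0.    2.91]
near tin t 5.93 p [ 0.4363 -0.2118  0.0019] F [-0.13  0.63  0.39] q [-0.6   0.5  -0.63  0.44 -0.    2.92]
False
pre t 8.35 p [ 0.547  -0.2344  0.002 ] F [ 0.2  -0.42 -0.27] q [-0.53  0.64 -0.33  0.6   0.    3.  ]
tin top 0.92 [ 0.6474 -0.1943] err 3.164
```

View pics/t1.png

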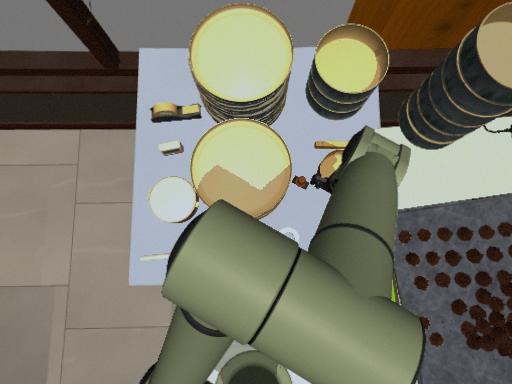

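The tin is at about (332,162), nearly at the end stop; the gripper's left finger at (320,182) is clear of the stamp at (300,182). I'll continue into both faces under force control.

```bash
python3 - <<'E'
from fit import *
p=st()["position"]
print(move_l([p[0]+.022,p[1]-.004,.002],.025,until_force=8)); p=st("x")["position"]
print(move_l([p[0],p[1]-.02,.002],.025,until_force=8)); p=st("y")["position"]
print(move_l([p[0]+.008,p[1],.002],.02,until_force=8)); p=st("x2")["position"]
print(move_l([p[0],p[1]-.008,.002],.02,until_force=8)); p=st("y2")["position"]
sleep(.2); p=st("rest")["position"]
ph=np.radians(-22); d=np.array([np.cos(ph),np.sin(ph)])
print("implied tin",p[:2]+.0595*d)
b=p[:2]-.05*d
move_l([*b,.002],.08); move_l([*b,.2],.25)
# clear view
movep([.3,-.4,.25],down(np.radians(-22))); st("clear")
grab_frame("top"); 
locate("tin",[.61,-.255]); locate("roll",[.411,-.102]); locate("fence",[.677,-.325,-.02],("top",))
f=grab_frame("top"); save(f,"t2full.png")
c=f["img"][125:225,255:385]; cv2.imwrite("pics/t2.png",cv2.resize(c,None,fx=6,fy=6,interpolation=cv2.INTER_CUBIC)[:,:,::-1])
print(silhouettes("top","stamp")[0]["centre"])
E
```

```text
t 8.5 p [ 0.547  -0.2344  0.002 ] F [-0.09 -0.25 -0.4 ] q [-0.53  0.64 -0.33  0.6   0.    3.  ]
True
x t 9.16 p [ 0.5616 -0.2371  0.0013] F [ 0.06 -0.73 -1.12] q [-0.52  0.67 -0.28  0.62 -0.    3.01]
True
y t 9.57 p [ 5.597e-01 -2.399e-01  2.000e-04] F [ 0.13  0.29 -0.42] q [-0.53  0.67 -0.28  0.63  0.    3.  ]
True
x2 t 9.89 p [ 5.609e-01 -2.386e-01 -1.000e-04] F [-0.79  0.33  1.81] q [-0.52  0.68 -0.27  0.64 -0.    3.  ]
True
y2 t 10.2 p [ 5.591e-01 -2.393e-01 -4.000e-04] F [-1.03 -0.09  0.82] q [-0.53  0.68 -0.26  0.65  0.    2.99]
rest t 10.4 p [ 0.559  -0.2391 -0.0007] F [-1.3   0.92 -0.27] q [-0.53  0.68 -0.27  0.65  0.    2.99]
implied tin [ 0.61416911 -0.26141065]
clear t 13.21 p [ 0.3005 -0.3994  0.2493] F [ 0.02 -0.66 -0.95] q [-1.07  0.22 -0.29  1.06  0.    2.45]
tin top 0.63 [ 0.616  -0.2601] err 0.032
tin side 0.85 [ 0.629  -0.3327] err 1.715
roll top 0.88 [ 0.4123 -0.1004] err 0.428
roll side 0.89 [ 0.4105 -0.1046] err 0.134
fence top 0.64 [ 0.6786 -0.3271 -0.0335] err 0.509
[298.8, 181.0]
```

View pics/t2.png

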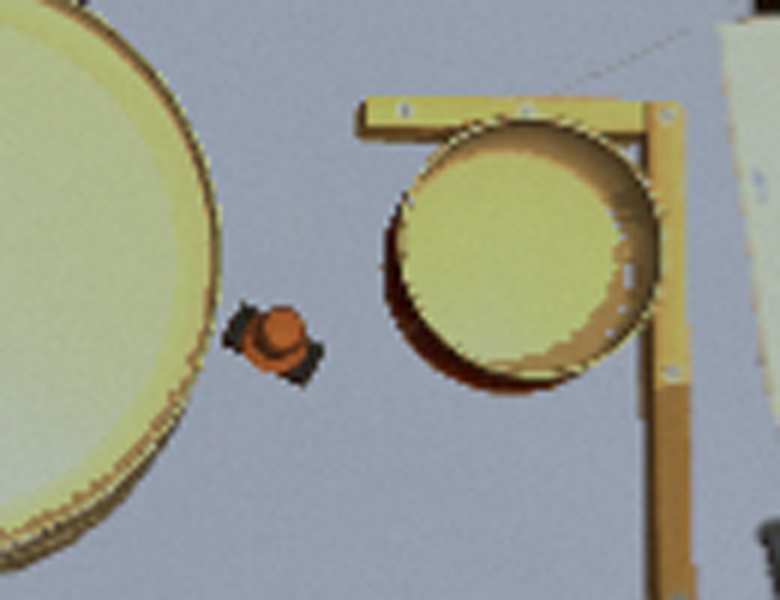

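The zoomed top view shows the tin rim tangent to both strips (rim right edge at x≈660, top at y≈120). The fit at (0.616, -0.260) matches the contact estimate, and the stamp hasn't moved. Next is the roll, pushed with the shut fingers to the rail.

```bash
python3 - <<'E'
from fit import *
print(np.round(grab_frame("wrist")["T_tool_cam"],3)[:3,3])
roll=np.array([.4115,-.102]); tgt=np.array([.474,-.289]); u=(tgt-roll)/np.linalg.norm(tgt-roll)
yaw=np.arctan2(u[1],u[0])+np.pi; R=down(yaw)
grab(20)
a=roll-.057*u
movep([*a,.15],R); st("above")
move_l([*a,.008],.12); st("low")
print(move_l([*(tgt-.044*u-.012*u),.008],.06,until_force=10)); st("pre")
print(move_l([*(tgt-.044*u+.012*u),.008],.03,until_force=4)); p=st("rail")["position"]
b=p[:2]-.04*u
move_l([*b,.008],.1); move_l([*b,.15],.25)
movep([.3,-.3,.3],R); st("clear")
locate("roll",[.474,-.289]); locate("tin",[.615,-.26],("top",))
f=grab_frame("top"); c=f["img"][130:260,255:385]; cv2.imwrite("pics/t3.png",cv2.resize(c,None,fx=4.5,fy=4.5,interpolation=cv2.INTER_CUBIC)[:,:,::-1])
E
```

```text
[ 0.081  0.001 -0.143]
above t 16.08 p [ 0.394  -0.0485  0.1503] F [-0.93 -0.24  0.87] q [-0.31  0.13 -0.68  0.76 -0.    0.94]
low t 17.42 p [ 0.3939 -0.0481  0.0084] F [ 0.26 -0.39 -0.26] q [-0.31  0.38 -0.85  0.35  0.    0.94]
False
pre t 20.87 p [ 0.4562 -0.2358  0.008 ] F [-0.05 -0.49 -0.8 ] q [-0.62  0.53 -0.55  0.49 -0.    0.63]
True
rail t 21.38 p [ 0.4599 -0.2476  0.0075] F [-0.57  0.17 -0.14] q [-0.64  0.54 -0.53  0.51  0.    0.61]
clear t 23.56 p [ 0.3001 -0.2994  0.2986] F [ 0.77 -0.1  -0.26] q [-0.96  0.05 -0.36  1.16  0.    0.29]
roll top 0.56 [ 0.4777 -0.2878] err 0.337
roll side 0.66 [ 0.4754 -0.2906] err 0.069
tin top 0.91 [ 0.6167 -0.2624] err 0.029
```

View pics/t3.png

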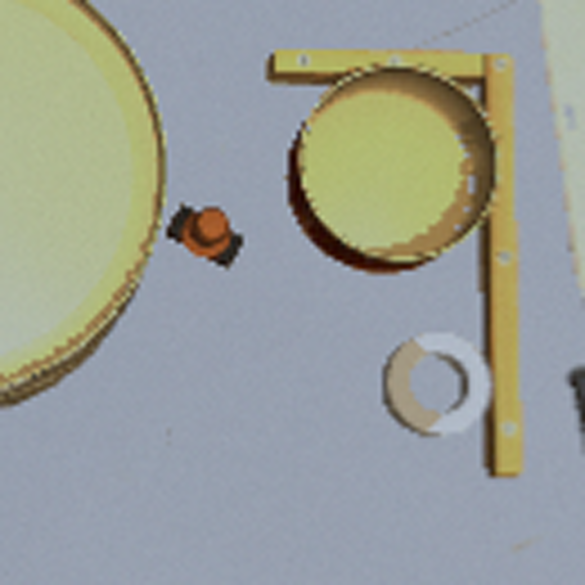

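The roll lies against the rail with its ring at zoomed (437,384), fitted at (0.476,-0.289), and the tin is still in the corner. Now I'll push it gently along the rail.

```bash
python3 - <<'E'
from fit import *
roll=np.array([.476,-.289]); al=-.0254; r=np.array([np.cos(al),np.sin(al)])
t=al-np.radians(15); n=np.array([np.cos(t),np.sin(t)]); R=down(t+np.pi)
a=roll-.057*n
movep([*a,.12],R); st("above")
move_l([*a,.008],.12); st("low")
c=roll-.0445*n
move_l([*(c-.002*n),.008],.05); st("touch")
print(move_l([*(c+.036*r),.008],.04,until_force=6)); st("pre")
for i in range(3):
    h=move_l([*(c+.058*r),.008],.015,until_force=3); p=st("end %s"%h)["position"]
    print("advance",(p[:2]-c)@r)
    if (p[:2]-c)@r>.043: break
b=p[:2]-.03*n
move_l([*b,.008],.1); move_l([*b,.15],.25)
movep([.3,-.3,.3],R); st("clear")
locate("roll",[.522,-.29]); locate("tin",[.615,-.26],("top",))
f=grab_frame("top"); c=f["img"][130:260,255:385]; cv2.imwrite("pics/t4.png",cv2.resize(c,None,fx=4.5,fy=4.5,interpolation=cv2.INTER_CUBIC)[:,:,::-1])
E
```

```text
above t 24.79 p [ 0.4215 -0.2732  0.1206] F [-1.11  0.23  0.52] q [-0.72  0.35 -0.48  0.75 -0.   -0.43]
low t 25.88 p [ 0.4218 -0.2734  0.0087] F [ 0.13  0.41 -0.08] q [-0.72  0.51 -0.58  0.48  0.   -0.43]
touch t 26.23 p [ 0.4321 -0.2762  0.0083] F [-0.03  0.51  0.56] q [-0.71  0.52 -0.55  0.49 -0.   -0.43]
False
pre t 27.33 p [ 0.4692 -0.2773  0.008 ] F [-0.19  0.1   0.81] q [-0.67  0.57 -0.47  0.54 -0.   -0.38]
end True t 28.23 p [ 0.4813 -0.2772  0.0075] F [ 0.77 -0.61 -0.59] q [-0.66  0.58 -0.44  0.55 -0.   -0.37]
advance 0.04798637293571268
clear t 30.25 p [ 0.3002 -0.2997  0.2986] F [ 0.6   0.16 -0.81] q [-0.96  0.05 -0.36  1.16  0.   -0.67]
roll top 0.79 [ 0.5253 -0.2881] err 0.311
roll side 0.61 [ 0.5214 -0.2981] err 0.408
tin top 0.7 [ 0.617  -0.2619] err 0.031
```

View pics/t4.png

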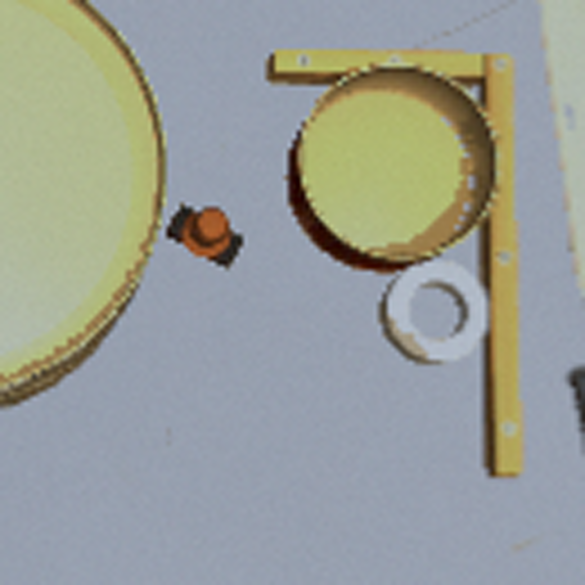

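The roll now sits at zoomed (437,312), touching both the rail and the tin. The centre distance is 95 mm against 97 mm expected, and the 3 N stop came at 48 mm of travel, close to the 46–47 mm predicted. The tin hasn't moved, and the arm is clear.

```bash
python3 -c "
from cell import *
print(sign_off())"
```

```text
the job is handed in; nothing more can be done
None
```

The tin sits snug in the fence corner, the roll lies against the long rail touching the tin's near side, and the job was handed in at about 30 s of the 64 s allowed. The roll's contact was judged from a 3 N force stop and camera fits good to about 2 mm.

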